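# Slide the lidded pot to the free hotplate place and close its lid

### The job

Slide the lidded steel pot along the three-place hotplate, without ever lifting, tipping or shoving it hard, from the middle to the end place that is free, until its wall rests against both locating posts there. Then press the raised edge of its lid down until the lid is fully closed all round, and prove it home by holding a push of about 2 kg (never over 4 kg) on it for half a second before letting go, the pot still against both posts. Leave the beaker on the hotplate and the things beside it where they are.

Things in the scene. Friction and masses are not known exactly. Their poses are not given: they have to be found in the camera images.
- hotplate: Fixed three-place laboratory hotplate, white housing, flat dark top, 210 (its x) by 560 (its y) by 45 mm high; origin at the centre of its underside, top at z = 45 mm. Its y axis runs roughly sideways for the robot. Ring marks of 132 mm diameter at its y = -190, 0, +190 mm. At each end two steel posts, 14 mm diameter, rise 35 mm above the top at x = +-40, y = +-237 mm.
- free_place: Centre of the free end place (a flush 12 mm dot in its ring mark, on the hotplate's top, z up): at the hotplate's y = +190 or -190 mm, whichever end the beaker does not stand on. A pot pushed outward along the hotplate's y comes to rest against both posts of that end when its centre is here.
- pot: Loose steel pot, 110 mm diameter, upright walls 60 mm high, about 0.5 kg with lid (varies). Origin at the centre of its underside, z up; starts near the middle mark and slides on the dry top. A level bare-metal bar handle runs from the wall along its -x axis (roughly to the robot), from 52 to 140 mm from the pot's axis, 20 mm wide, 12 mm thick, its middle 45 mm above the pot's underside.
- handle_grip (a point): Point in the middle of the handle's thickness, 110 mm from the pot's axis, where it can be gripped across its 20 mm width from above.
- lid (a joint): How far the lid is shut, rad: 0 = standing open by 0.14 rad, 0.14 = closed against a hard stop. Round steel disc, 114 mm, 6 mm thick, black rubber seal below, low black knob (26 mm wide, 10 mm high) at its centre. It hinges on the rim at the handle side; the far edge (pot +x), with a 22 mm long tab, starts 11 to 16 mm proud.
- press_point (a point): Point on the lid's upper face near the raised edge, 42 mm from the lid's centre towards the tab (pot +x): press down here. About 66 mm above the pot's underside when the lid is shut. The tight seal holds the lid by friction wherever it is left; it takes about 8 to 10 N here to move it.
- beaker: Loose glass beaker, 76 mm diameter, 70 mm high, origin at the centre of its underside; stands on the other end place of the hotplate. To be left alone.
- tube_rack: Loose aluminium test-tube rack, 110 by 220 mm, 92 mm high with its tubes, origin under its centre; to the robot's left of the hotplate. To be left alone.
- reagent_bottle: Loose amber bottle, 66 mm diameter, 130 mm high, origin at the centre of its underside; to the robot's right of the hotplate. To be left alone.
- reagent_jar: Loose white jar, 72 mm diameter, 90 mm high, origin at the centre of its underside; right of the hotplate. To be left alone.
Not all that is in view belongs to the job. What is shaped like the pot but pink, purple or yellow is not meant.

How it is judged:
By the outcome, as a careful person would: the job done as asked, in the order asked, and still so for the second after the job is handed in, with the robot touching nothing.
It also fails if it takes over 64 s, if anything falls off the work surface, if the arm or the gripper's body presses on something with over 40 N, if the wrist force passes 120 N, or if a joint passes its speed limit or range.

### The arm

A 7-joint arm with a two-finger parallel gripper is mounted at the origin on the work surface. World frame = base frame: x ahead of the robot, y to its left, z up, the work surface at z = 0. Lengths are in m, angles in degrees, forces in N, time in s.
With the tool pointing down it reaches from about 0.425 to 0.875 m from the base axis. Payload 4.7 kg.
Tool frame: the origin (TCP) lies on the centre line of the jaws, within the pads' length; the fingertips stand 19 mm ahead of it and the grasp point (between the pads) is the TCP; z points along the fingers, y is the line along which they close (so a half turn about z gives the same grasp; the last joint's range is limited). The gripper opens to 87 mm and grips with 3 to 60 N. Pads are 19 mm wide; open, the fingers measure 117 mm over their backs; the gripper's body (75 mm by 190 mm) begins 51 mm behind the grasp point.
Start: joints at [66.24, 18.392, -4.016, 83.108, 1.295, 78.541, -3.26], TCP at [0.27, -0.591, 0.242] pointing down, gripper open.
Joint ranges: [-163.93, 163.93], [-17.29, 119.83], [-79.2, 71.16], [3.27, 140.29], [-89.18, 269.18], [5.43, 117.66], [-154.24, 154.24]. Speed limits (degrees/s): [147.25, 147.25, 180, 180, 180, 180, 180].

### API

Orientations are given as [roll, pitch, yaw] about the fixed x, y, z axes, in that order (R = Rz(yaw) Ry(pitch) Rx(roll)).
In Python, from cell import env, imaging gives the robot as it stands.
- The arm moves only by the shell command python3 -m crank 'ROWS' [OPENING] [FORCE]. ROWS is JSON, a list of rows, each an object of numbers: "x", "y", "z": the shift along the tool's x, y, z in m; "turn": the turn about the tool's z in rad. In form: [{"x": .., "y": .., "z": .., "turn": ..}, ...]. A call has 1 to 12 rows; each row is the pose to reach, as a shift and turn from the pose commanded when the call began, along the tool's axes at that moment; what a row does not reach only later rows make up. A row lasts 1/8 s, in which the tool goes at most 62.5 mm and 10.7 degrees, less where a joint would pass 70% of its speed; a pose out of reach is approached as far as the arm can. A call with a gripper value outside its range is refused whole. OPENING is the finger opening in m, from 0 to 0.087, set as the call begins (- or left out, the last holds). The fingers move at their own pace and stop on an object; FORCE is the grip in N (left out, the last holds). Time passes only in rows, so rows that repeat a pose let the fingers close. It gives the time, the measured TCP pose, the force, the opening and the grip force at its end, in the units of the state.
- env.get_obs(): the state, without advancing time (a new reading comes with each control period).
- imaging.read_camera(name): name is "scene" or "side" or "wrist"; returns the picture (400x640x3 uint8, red, green, blue); there is no depth.
- imaging.get_calibration(name): a dict with "camera_matrix" (3x3 intrinsics, pixels), "position" and "attitude" of the camera in the world. Camera axes: x right, y up, looking along -z (the intrinsics and any distortion apply to the point x, -y, -z); pixel columns grow to the right and rows downward; lengths in m; the calibration is good to about 2 mm. A picture is of the moment at which its call begins: read the wrist's pose just before it. get_calibration takes no time and is no camera call; for the wrist camera it gives the pose at the moment of the call.
- env.sign_off(): hands the job in; it is judged then, once.
The state is a dict: "time_s": time; "qpos": joint angles; "joint_velocities": joint speeds; "effort": joint torques, N m; "tool_pos": TCP position; "tool_rot": TCP orientation; "force": force on the tool from outside, world axes, zero at the start; "wrist_torque": the same for the moment, N m; "grip_width": finger opening in m; "grasp_force": force on a finger pad.
Only numpy, scipy, OpenCV 4.12 (cv2) and the standard library are available. Lean on these libraries where they do the work, as an engineer would, in place of code of your own. Each camera call takes 0.05 s, during which the arm holds its last target. There are 200 camera calls.

## Working session

There is one attempt and no reset: what is moved stays moved. The work goes in short steps, Python scripts to look and compute and a shell command to move; the robot and the scene stay as the last step left them, time stands still between calls to the robot, and variables do not carry over. Pictures are saved under pics/ and viewed, at most 10 in all, crops included, and the job is handed in when it is done.

```bash
mkdir -p pics; ls; python3 - <<'E'
from cell import env, imaging
import cv2
print(env.get_obs())
for n in ("scene","side"):
    c=imaging.get_calibration(n); print(n,c)
    cv2.imwrite(f"pics/{n}0.png",imaging.read_camera(n)[:,:,::-1])
E
```

```text
pics
{'time_s': 0.0, 'qpos': array([66.23873816, 18.4393477 , -4.01781187, 83.17509173,  1.295347  ,
       78.54117812, -3.25923082]), 'joint_velocities': array([ 0.00501711, -0.0836218 ,  0.07541685, -0.03802589,  0.05667892,
        0.1362575 , -0.03667858]), 'effort': array([ 3.13586479e-04, -4.91283774e+01, -4.03807629e-01, -3.12527382e+01,
       -6.38326071e-02,  4.35631745e-02,  1.82720810e-04]), 'tool_pos': array([ 0.27002233, -0.59068497,  0.24045687]), 'tool_rot': array([-1.79889656e+02,  5.40808219e-03,  2.45740233e+01]), 'force': array([ 1.04492524, -0.26366607, -1.57577102]), 'wrist_torque': array([-0.00797038, -0.0200267 ,  0.04257553]), 'grasp_force': 0.0, 'grip_width': 0.08697874296810246}
scene {'camera_matrix': array([[400.35212129,   0.        , 319.09508602],
       [  0.        , 400.35212129, 198.35770846],
       [  0.        ,   0.        ,   1.        ]]), 'position': array([1.16732752, 0.22964129, 0.96369139]), 'attitude': array([ 40.48428965,  -0.23598063, 107.07203216])}
side {'camera_matrix': array([[435.19528529,   0.        , 321.11256061],
       [  0.        , 435.19528529, 195.01916124],
       [  0.        ,   0.        ,   1.        ]]), 'position': array([ 0.38227048, -0.82824625,  1.05856882]), 'attitude': array([41.09834583,  0.42071614, -6.37089812])}
```

View pics/scene0.png

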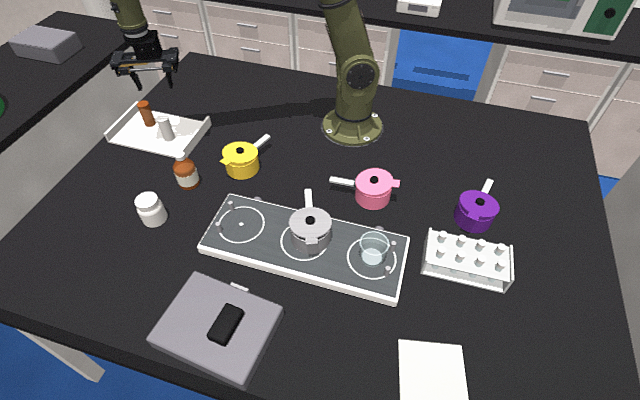

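View pics/side0.png

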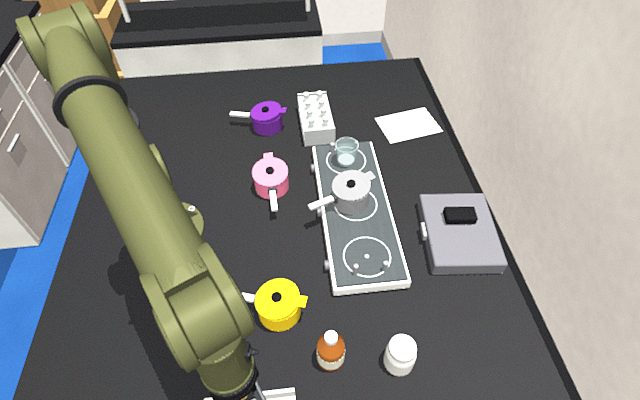

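The steel pot is at about (310,230) in scene and (350,190) in side. The beaker is on the robot's left (372,247), so the free place is the right end (scene 240,225; side 367,257). I'll enlarge both views to pick points.

```bash
python3 - <<'E'
import cv2,numpy as np
a=cv2.imread("pics/scene0.png")[180:305,190:420]; b=cv2.imread("pics/side0.png")[130:300,300:420]
a=cv2.resize(a,None,fx=3.4,fy=3.4,interpolation=cv2.INTER_CUBIC); b=cv2.resize(b,None,fx=3.5,fy=3.5,interpolation=cv2.INTER_CUBIC)
cv2.imwrite("pics/a.png",a);cv2.imwrite("pics/b.png",b);print(a.shape,b.shape)
E
```

```text
(425, 782, 3) (595, 420, 3)
```

View pics/a.png

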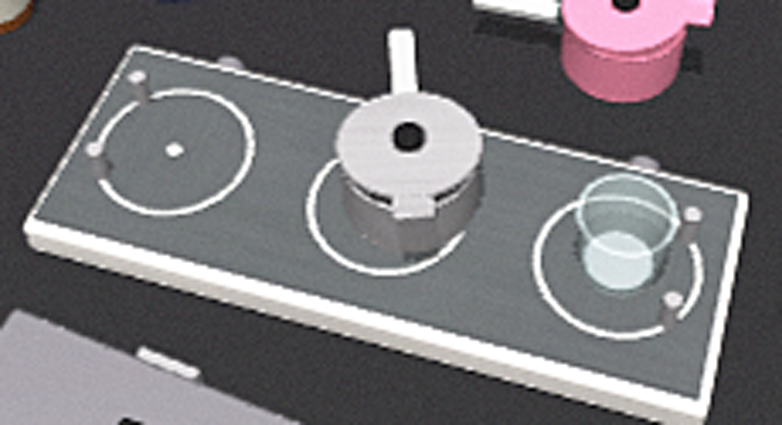

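View pics/b.png

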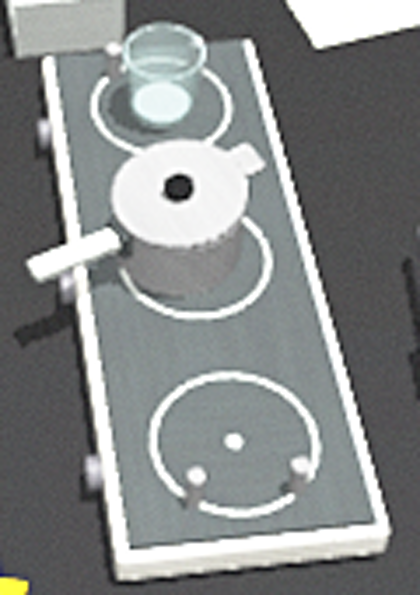

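```bash
cat > h.py <<'E'
import numpy as np
from scipy.spatial.transform import Rotation as R
from cell import env, imaging
def ray(cal,p):
    K=cal["camera_matrix"]; d=np.linalg.inv(K)@np.array([p[0],p[1],1.])
    d=R.from_euler("xyz",cal["attitude"],degrees=True).as_matrix()@(d*[1,-1,-1]); return np.array(cal["position"]),d/np.linalg.norm(d)
def tri(rs):
    A=0;b=0
    for o,d in rs:
        P=np.eye(3)-np.outer(d,d);A=A+P;b=b+P@o
    x=np.linalg.solve(A,b)
    return x,[round(1000*np.linalg.norm((np.eye(3)-np.outer(d,d))@(x-o)),1) for o,d in rs]
def atz(r,z): return r[0]+r[1]*(z-r[0][2])/r[1][2]
E
python3 - <<'E'
from h import *
s=imaging.get_calibration("scene");t=imaging.get_calibration("side")
f=lambda p:ray(s,(p[0]/3.4+190,p[1]/3.4+180)); g=lambda p:ray(t,(p[0]/3.5+300,p[1]/3.5+130))
np.set_printoptions(precision=4,suppress=True)
for n,a,b,z in [("dot",(174,150),(234,441),.045),("postA",(137,77),(196,474),.08),("postB",(94,149),(300,464),.08),("lpostA",(693,214),(113,48),.08),("knob",(408,133),(178,186),.128),("hend",(400,31),(32,269),.096),("tab",(415,203),(257,160),.12)]:
    print(n,*tri([f(a),g(b)]),atz(f(a),z),atz(g(b),z))
print("lpostB",atz(f((673,299)),.08))
E
```

```text
dot [ 0.5736 -0.1826  0.042 ] [np.float64(0.3), np.float64(0.3)] [ 0.5752 -0.1811  0.045 ] [ 0.5733 -0.1848  0.045 ]
postA [ 0.5337 -0.2295  0.0757] [np.float64(0.4), np.float64(0.4)] [ 0.5364 -0.2271  0.08  ] [ 0.5333 -0.2324  0.08  ]
postB [ 0.6132 -0.23    0.0754] [np.float64(0.1), np.float64(0.1)] [ 0.616  -0.2276  0.08  ] [ 0.6121 -0.2328  0.08  ]
lpostA [0.5323 0.2465 0.0758] [np.float64(0.3), np.float64(0.3)] [0.5349 0.2466 0.08  ] [0.5319 0.2415 0.08  ]
knob [0.557  0.0201 0.1227] [np.float64(0.7), np.float64(0.7)] [0.5601 0.0217 0.128 ] [0.5564 0.0146 0.128 ]
hend [ 0.4295 -0.0284  0.0899] [np.float64(0.2), np.float64(0.2)] [ 0.4344 -0.0265  0.096 ] [ 0.4293 -0.0337  0.096 ]
tab [0.6243 0.0435 0.1255] [np.float64(5.4), np.float64(5.4)] [0.6155 0.0451 0.12  ] [0.6292 0.0437 0.12  ]
lpostB [0.6147 0.2459 0.08  ]
```

Consistent: the hotplate yaw is about 0° and the dot is at (0.574,-0.183). Measured heights are about 4 mm low, from calibration. The pot is at (0.5595,0.021) with yaw about 21°, and the handle length comes out at 139 mm (140 expected). Next I hover above the grip point at (0.457,-0.018).

```bash
python3 -m crank '[{"x":0.015,"y":-0.016},{"x":0.05,"y":-0.054},{"x":0.09,"y":-0.098},{"x":0.13,"y":-0.141},{"x":0.17,"y":-0.185,"turn":0.02},{"x":0.21,"y":-0.228,"turn":0.04},{"x":0.25,"y":-0.271,"turn":0.063},{"x":0.29,"y":-0.315,"turn":0.063},{"x":0.33,"y":-0.358,"turn":0.063},{"x":0.37,"y":-0.402,"z":0.01,"turn":0.063},{"x":0.395,"y":-0.429,"z":0.02,"turn":0.063},{"x":0.408,"y":-0.443,"z":0.03,"turn":0.063}]' 0.06 30
python3 -m crank '[{},{},{}]'
python3 - <<'E'
from h import *
import cv2
o=env.get_obs();print(o["tool_pos"],o["tool_rot"],o["force"]);print(imaging.get_calibration("wrist"))
cv2.imwrite("pics/w1.png",imaging.read_camera("wrist")[:,:,::-1])
E
```

```text
[ 0.27001424 -0.59076457  0.24057926] [-1.79902951e+02  5.87508416e-03  2.45690183e+01] [-0.24149085 -0.06384544 -0.77491067]
{'camera_matrix': array([[302.90136593,   0.        , 320.77162794],
       [  0.        , 302.90136593, 202.55340825],
       [  0.        ,   0.        ,   1.        ]]), 'position': array([ 0.33931454, -0.55969087,  0.38393809]), 'attitude': array([-16.08406317,   0.11925996, -65.38873278])}invalid input
invalid input
```

View pics/w1.png

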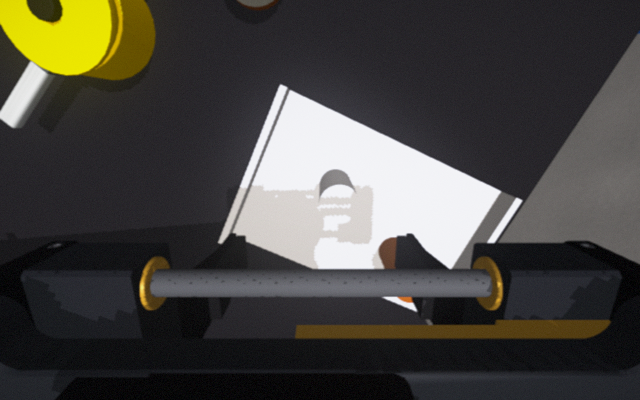

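The picture shows the start place, because both moves were refused. Rows seem to need all four keys.

```bash
python3 -m crank '[{"x":0.015,"y":-0.016,"z":0,"turn":0},{"x":0.05,"y":-0.054,"z":0,"turn":0},{"x":0.09,"y":-0.098,"z":0,"turn":0},{"x":0.13,"y":-0.141,"z":0,"turn":0},{"x":0.17,"y":-0.185,"z":0,"turn":0.02},{"x":0.21,"y":-0.228,"z":0,"turn":0.04},{"x":0.25,"y":-0.271,"z":0,"turn":0.063},{"x":0.29,"y":-0.315,"z":0,"turn":0.063},{"x":0.33,"y":-0.358,"z":0,"turn":0.063},{"x":0.37,"y":-0.402,"z":0.01,"turn":0.063},{"x":0.395,"y":-0.429,"z":0.02,"turn":0.063},{"x":0.408,"y":-0.443,"z":0.03,"turn":0.063}]' 0.06 30
python3 -m crank '[{"x":0,"y":0,"z":0,"turn":0},{"x":0,"y":0,"z":0,"turn":0},{"x":0,"y":0,"z":0,"turn":0}]'
python3 - <<'E'
from h import *
import cv2
o=env.get_obs();print(o["tool_pos"],o["tool_rot"],o["force"]);print(imaging.get_calibration("wrist"))
cv2.imwrite("pics/w2.png",imaging.read_camera("wrist")[:,:,::-1])
E
```

```text
time_s: 1.65
tool_pos: [0.4573, -0.0161, 0.2113]
tool_rot: [180.0, -0.0, 21.2]
force: [0.8, -0.9, 0.6]
grip_width: 0.0603
grasp_force: 0.0
time_s: 2.02
tool_pos: [0.4571, -0.02, 0.2119]
tool_rot: [180.0, -0.0, 20.8]
force: [0.5, -0.2, 0.0]
grip_width: 0.0601
grasp_force: 0.0
[ 0.45708986 -0.01999729  0.21190858] [ 1.79961728e+02 -1.31451420e-02  2.08310716e+01] [ 0.48320309 -0.22130303  0.02193082]
{'camera_matrix': array([[302.90136593,   0.        , 320.77162794],
       [  0.        , 302.90136593, 202.55340825],
       [  0.        ,   0.        ,   1.        ]]), 'position': array([0.52812197, 0.00680515, 0.35529043]), 'attitude': array([-1.60650379e+01, -1.93334494e-02, -6.91280765e+01])}
```

View pics/w2.png

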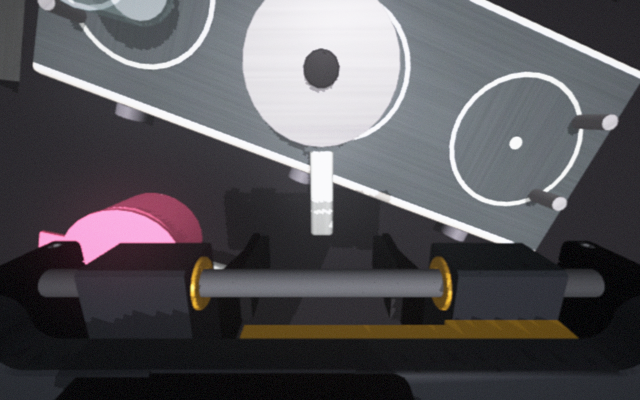

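The handle lies straight ahead of the tool, from column 322 row 150 down to its end at row 235. The knob is at (321,68), the free dot at (516,143), and the posts' tops at (608,122) and (560,204).

```bash
python3 - <<'E'
from h import *
np.set_printoptions(precision=4,suppress=True)
w=imaging.get_calibration("wrist");s=imaging.get_calibration("scene");t=imaging.get_calibration("side")
f=lambda p:ray(s,(p[0]/3.4+190,p[1]/3.4+180)); g=lambda p:ray(t,(p[0]/3.5+300,p[1]/3.5+130))
for n,a,b,c,z in [("dot",(174,150),(234,441),(516,143),.045),("postA",(137,77),(196,474),(560,204),.08),("postB",(94,149),(300,464),(608,122),.08),("knob",(408,133),(178,186),(321,67),.128),("hend",(400,31),(32,269),(322,235),.096)]:
    r=[f(a),g(b),ray(w,c)]; print(n,*tri(r),atz(r[2],z))
E
```

```text
dot [ 0.5735 -0.1842  0.0443] [np.float64(2.6), np.float64(0.1), np.float64(2.5)] [ 0.5733 -0.1867  0.045 ]
postA [ 0.5338 -0.2311  0.0786] [np.float64(2.9), np.float64(0.5), np.float64(2.8)] [ 0.5335 -0.2336  0.08  ]
postB [ 0.6133 -0.231   0.0773] [np.float64(1.8), np.float64(0.5), np.float64(1.7)] [ 0.6129 -0.2309  0.08  ]
knob [0.5577 0.0194 0.1234] [np.float64(1.5), np.float64(0.6), np.float64(1.5)] [0.5582 0.0182 0.128 ]
hend [ 0.4291 -0.0302  0.0911] [np.float64(2.2), np.float64(0.6), np.float64(2.5)] [ 0.4298 -0.0318  0.096 ]
```

The tool is already over the grip point, so I descend 0.122 m, then close gently.

```bash
python3 -m crank '[{"x":0,"y":0,"z":0.01,"turn":0},{"x":0,"y":0,"z":0.03,"turn":0},{"x":0,"y":0,"z":0.055,"turn":0},{"x":0,"y":0,"z":0.08,"turn":0},{"x":0,"y":0,"z":0.1,"turn":0},{"x":0,"y":0,"z":0.112,"turn":0},{"x":0,"y":0,"z":0.119,"turn":0},{"x":0,"y":0,"z":0.122,"turn":0},{"x":0,"y":0,"z":0.122,"turn":0},{"x":0,"y":0,"z":0.122,"turn":0}]' 0.06 20
python3 -m crank '[{"x":0,"y":0,"z":0,"turn":0},{"x":0,"y":0,"z":0,"turn":0},{"x":0,"y":0,"z":0,"turn":0},{"x":0,"y":0,"z":0,"turn":0},{"x":0,"y":0,"z":0,"turn":0},{"x":0,"y":0,"z":0,"turn":0},{"x":0,"y":0,"z":0,"turn":0},{"x":0,"y":0,"z":0,"turn":0}]' 0.01 20
```

```text
time_s: 3.32
tool_pos: [0.4575, -0.0187, 0.09]
tool_rot: [180.0, -0.0, 21.0]
force: [-0.4, -0.8, -0.3]
grip_width: 0.0603
grasp_force: 0.0
time_s: 4.32
tool_pos: [0.4571, -0.0188, 0.0895]
tool_rot: [180.0, 0.0, 20.9]
force: [-0.7, -0.9, -0.2]
grip_width: 0.0195
grasp_force: 20.0
```

```bash
python3 -m crank '[{"x":-0.0006,"y":0.002,"z":0,"turn":0},{"x":-0.0018,"y":0.006,"z":0,"turn":0},{"x":-0.004,"y":0.0135,"z":0,"turn":0},{"x":-0.0065,"y":0.0215,"z":0,"turn":0},{"x":-0.009,"y":0.03,"z":0,"turn":0},{"x":-0.0115,"y":0.038,"z":0,"turn":0},{"x":-0.014,"y":0.0465,"z":0,"turn":0},{"x":-0.0167,"y":0.055,"z":0,"turn":0},{"x":-0.019,"y":0.063,"z":0,"turn":0},{"x":-0.0216,"y":0.0715,"z":0,"turn":0},{"x":-0.024,"y":0.08,"z":0,"turn":0},{"x":-0.0267,"y":0.088,"z":0,"turn":0}]'
python3 - <<'E'
from h import *
o=env.get_obs();print(o["tool_pos"],o["tool_rot"],o["force"],o["wrist_torque"])
E
```

```text
time_s: 5.82
tool_pos: [0.4637, -0.111, 0.0895]
tool_rot: [180.0, 0.0, 21.0]
force: [0.4, 3.2, 0.8]
grip_width: 0.0196
grasp_force: 20.1
[ 0.46369464 -0.11099136  0.0895399 ] [1.79994828e+02 3.38066180e-04 2.09559985e+01] [0.40243946 3.17045602 0.75172566] [ 0.68402401 -0.00336119  0.35361778]
```

```bash
python3 -m crank '[{"x":-0.0025,"y":0.0083,"z":0,"turn":0},{"x":-0.005,"y":0.0166,"z":0,"turn":0},{"x":-0.0075,"y":0.025,"z":0,"turn":0},{"x":-0.01,"y":0.0333,"z":0,"turn":0},{"x":-0.0125,"y":0.0416,"z":0,"turn":0},{"x":-0.015,"y":0.05,"z":0,"turn":0},{"x":-0.0175,"y":0.058,"z":0,"turn":0},{"x":-0.02,"y":0.0665,"z":0,"turn":0},{"x":-0.0225,"y":0.075,"z":0,"turn":0},{"x":-0.0248,"y":0.0825,"z":0,"turn":0},{"x":-0.0267,"y":0.0885,"z":0,"turn":0},{"x":-0.0278,"y":0.0924,"z":0,"turn":0}]'
python3 -m crank '[{"x":0,"y":0,"z":0,"turn":0},{"x":0,"y":0,"z":0,"turn":0}]'
python3 - <<'E'
from h import *
import cv2
print(imaging.get_calibration("wrist")["position"])
a=imaging.read_camera("side")[180:300,290:450,::-1];b=imaging.read_camera("scene")[170:290,190:350,::-1]
w=imaging.read_camera("wrist")[:,:,::-1]
cv2.imwrite("pics/c1.png",cv2.resize(np.vstack([np.hstack([a,b]),cv2.resize(w[0:250],(320,125))*1]),None,fx=2.4,fy=2.4,interpolation=cv2.INTER_CUBIC))
E
```

```text
time_s: 7.32
tool_pos: [0.4707, -0.207, 0.0895]
tool_rot: [-180.0, 0.0, 20.9]
force: [0.0, 3.5, 1.7]
grip_width: 0.0199
grasp_force: 20.1
time_s: 7.58
tool_pos: [0.4706, -0.2073, 0.0896]
tool_rot: [179.9, 0.0, 20.9]
force: [-0.2, 0.5, 1.2]
grip_width: 0.0197
grasp_force: 20.0
[ 0.54165024 -0.18031479  0.23289919]
```

View pics/c1.png

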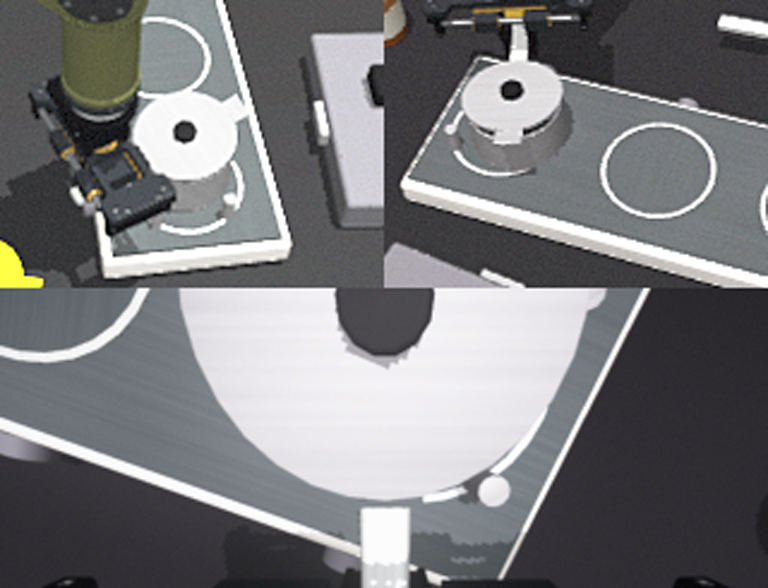

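The pot is short of the posts by about 16 mm, still upright and gripped. I creep in.

```bash
python3 -m crank '[{"x":-0.0005,"y":0.0014,"z":0,"turn":0},{"x":-0.0011,"y":0.0028,"z":0,"turn":0},{"x":-0.0016,"y":0.0042,"z":0,"turn":0},{"x":-0.0021,"y":0.0056,"z":0,"turn":0},{"x":-0.0027,"y":0.007,"z":0,"turn":0},{"x":-0.0032,"y":0.0084,"z":0,"turn":0},{"x":-0.0038,"y":0.0098,"z":0,"turn":0},{"x":-0.0041,"y":0.0107,"z":0,"turn":0},{"x":-0.0043,"y":0.0112,"z":0,"turn":0}]'
for i in 1 2 3; do echo; python3 -m crank '[{"x":-0.0004,"y":0.0009,"z":0,"turn":0},{"x":-0.0007,"y":0.0019,"z":0,"turn":0}]'|sed -n '2,4p';done
```

```text
time_s: 8.85
tool_pos: [0.4707, -0.2186, 0.0895]
tool_rot: [-180.0, 0.0, 21.0]
force: [0.7, 4.0, 1.6]
grip_width: 0.0198
grasp_force: 20.1

tool_pos: [0.4707, -0.2207, 0.0895]
tool_rot: [180.0, 0.0, 21.0]
force: [-0.2, 4.2, 1.0]

tool_pos: [0.4707, -0.2227, 0.0895]
tool_rot: [-180.0, 0.0, 21.0]
force: [0.2, 3.5, 0.9]

tool_pos: [0.4708, -0.2247, 0.0895]
tool_rot: [-180.0, 0.0, 21.0]
force: [-0.1, 4.2, 0.8]
```

```bash
python3 -m crank '[{"x":-0.0002,"y":0.0005,"z":0,"turn":0},{"x":-0.0004,"y":0.0009,"z":0,"turn":0}]'|sed -n '2,4p'; python3 -m crank '[{"x":-0.0002,"y":0.0005,"z":0,"turn":0},{"x":-0.0004,"y":0.0009,"z":0,"turn":0}]'|sed -n '2,4p'
```

```text
tool_pos: [0.4708, -0.2248, 0.0895]
tool_rot: [-179.9, -0.0, 21.0]
force: [-0.7, 6.0, 1.7]
tool_pos: [0.4708, -0.2254, 0.0895]
tool_rot: [-179.9, -0.0, 21.0]
force: [-0.2, 6.9, 2.1]
```

```bash
python3 -m crank '[{"x":-0.0002,"y":0.0005,"z":0,"turn":0},{"x":-0.0004,"y":0.0009,"z":0,"turn":0}]'|sed -n '2,4p'; python3 - <<'E'
from h import *
import cv2
o=env.get_obs();print(o["force"],o["wrist_torque"])
s=imaging.read_camera("scene")[190:260,195:295,::-1];t=imaging.read_camera("side")[205:285,330:410,::-1]
cv2.imwrite("pics/c2.png",np.hstack([cv2.resize(x,(400,400*x.shape[0]//x.shape[1]),interpolation=cv2.INTER_CUBIC)[:280] for x in (s,t)]))
E
```

```text
tool_pos: [0.4708, -0.2259, 0.0895]
tool_rot: [-179.9, -0.0, 21.0]
force: [-0.1, 7.0, 2.3]
[-0.065482    7.03786894  2.32763416] [ 1.50983145 -0.02409161  0.41689589]
```

View pics/c2.png

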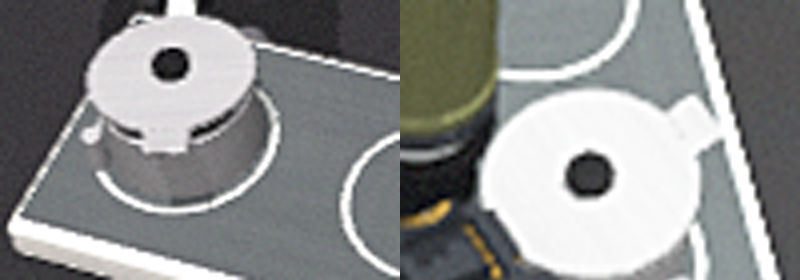

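The pot sits concentric in the ring and appears to touch the outer post (scene crop 95,130). The side push through the handle may load only the near post, so I'll let go, rise, and nudge the wall lightly through its axis with closed fingers to be sure.

```bash
python3 -m crank '[{"x":0,"y":0,"z":0,"turn":0},{"x":0,"y":0,"z":0,"turn":0},{"x":0,"y":0,"z":0,"turn":0},{"x":0,"y":0,"z":0,"turn":0},{"x":0,"y":0,"z":-0.01,"turn":0},{"x":0,"y":0,"z":-0.03,"turn":0},{"x":0,"y":0,"z":-0.06,"turn":0},{"x":0,"y":0,"z":-0.09,"turn":0},{"x":0,"y":0,"z":-0.11,"turn":0},{"x":0,"y":0,"z":-0.11,"turn":0}]' 0.05 20
python3 -m crank '[{"x":0.01,"y":-0.006,"z":0,"turn":-0.08},{"x":0.03,"y":-0.018,"z":0,"turn":-0.2},{"x":0.05,"y":-0.03,"z":0,"turn":-0.34},{"x":0.07,"y":-0.042,"z":0,"turn":-0.48},{"x":0.09,"y":-0.054,"z":0,"turn":-0.62},{"x":0.11,"y":-0.066,"z":0,"turn":-0.76},{"x":0.127,"y":-0.076,"z":0,"turn":-0.9},{"x":0.138,"y":-0.083,"z":0,"turn":-1.04},{"x":0.143,"y":-0.0855,"z":0,"turn":-1.14},{"x":0.143,"y":-0.0855,"z":0,"turn":-1.2},{"x":0.143,"y":-0.0855,"z":0,"turn":-1.2},{"x":0.143,"y":-0.0855,"z":0,"turn":-1.2}]' 0.0 20
python3 - <<'E'
from h import *
import cv2
print(imaging.get_calibration("wrist"))
cv2.imwrite("pics/w3.png",imaging.read_camera("wrist")[:,:,::-1])
E
```

```text
time_s: 11.7
tool_pos: [0.4719, -0.2281, 0.2018]
tool_rot: [179.8, -0.1, 21.0]
force: [-0.4, -0.2, -1.2]
grip_width: 0.0501
grasp_force: 0.0
time_s: 13.2
tool_pos: [0.5733, -0.0967, 0.1989]
tool_rot: [-180.0, -0.0, 89.6]
force: [0.1, -0.3, -0.6]
grip_width: 0.0004
grasp_force: 0.0
{'camera_matrix': array([[302.90136593,   0.        , 320.77162794],
       [  0.        , 302.90136593, 202.55340825],
       [  0.        ,   0.        ,   1.        ]]), 'position': array([ 0.57414601, -0.02123395,  0.342347  ]), 'attitude': array([-16.03180479,   0.09294459,  -0.31281478])}
```

View pics/w3.png

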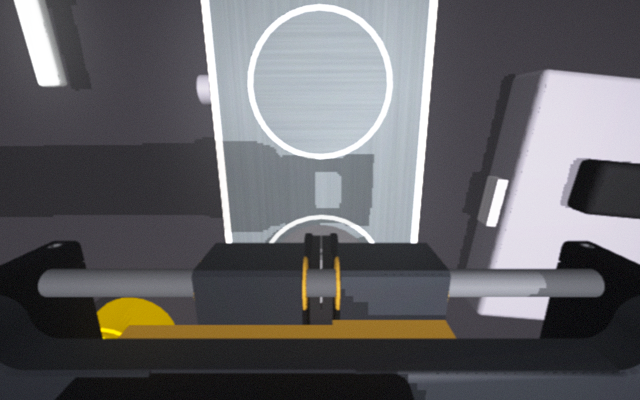

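The lid overhangs the wall by 2 mm, so pushing with upright fingers would act high on the lid and could tip the pot. Better to regrip the handle and use a small turn until the wrist moment shows the reaction line passing through the pot's axis (Tz/Fy ≈ 0.103 m), meaning both posts are loaded.

```bash
python3 -m crank '[{"x":-0.006,"y":-0.005,"z":0,"turn":0.06},{"x":-0.02,"y":-0.016,"z":0,"turn":0.2},{"x":-0.035,"y":-0.028,"z":0,"turn":0.34},{"x":-0.051,"y":-0.04,"z":0,"turn":0.48},{"x":-0.067,"y":-0.052,"z":0,"turn":0.62},{"x":-0.083,"y":-0.065,"z":0,"turn":0.76},{"x":-0.099,"y":-0.077,"z":0,"turn":0.9},{"x":-0.113,"y":-0.088,"z":0,"turn":1.04},{"x":-0.124,"y":-0.097,"z":0,"turn":1.14},{"x":-0.13,"y":-0.1014,"z":0,"turn":1.197},{"x":-0.13,"y":-0.1014,"z":0,"turn":1.197},{"x":-0.13,"y":-0.1014,"z":0,"turn":1.197}]' 0.05 20
python3 -m crank '[{"x":0,"y":0,"z":0.01,"turn":0},{"x":0,"y":0,"z":0.03,"turn":0},{"x":0,"y":0,"z":0.055,"turn":0},{"x":0,"y":0,"z":0.08,"turn":0},{"x":0,"y":0,"z":0.1,"turn":0},{"x":0,"y":0,"z":0.107,"turn":0},{"x":0,"y":0,"z":0.11,"turn":0},{"x":0,"y":0,"z":0.11,"turn":0}]'
python3 -m crank '[{"x":0,"y":0,"z":0,"turn":0},{"x":0,"y":0,"z":0,"turn":0},{"x":0,"y":0,"z":0,"turn":0},{"x":0,"y":0,"z":0,"turn":0},{"x":0,"y":0,"z":0,"turn":0},{"x":0,"y":0,"z":0,"turn":0}]' 0.01 20
python3 - <<'E'
from h import *
o=env.get_obs();print(o["tool_pos"],o["tool_rot"],o["force"],o["wrist_torque"])
E
```

```text
time_s: 14.75
tool_pos: [0.4718, -0.2257, 0.1996]
tool_rot: [180.0, -0.0, 21.2]
force: [0.1, 0.3, 0.4]
grip_width: 0.05
grasp_force: 0.0
time_s: 15.75
tool_pos: [0.472, -0.2262, 0.09]
tool_rot: [180.0, -0.0, 21.1]
force: [-0.7, 0.7, 1.2]
grip_width: 0.0498
grasp_force: 0.0
time_s: 16.5
tool_pos: [0.4716, -0.2261, 0.0897]
tool_rot: [180.0, 0.0, 21.2]
force: [-0.2, 0.0, 1.9]
grip_width: 0.0199
grasp_force: 20.0
[ 0.47159504 -0.22605553  0.08969628] [1.79994703e+02 6.52713143e-03 2.11521408e+01] [-0.15475161  0.00923579  1.94070017] [0.11805945 0.13601527 0.26181956]
```

```bash
cat > st.py <<'E'
from h import *
np.set_printoptions(precision=4,suppress=True)
o=env.get_obs();print(o["tool_pos"],o["tool_rot"][2],o["force"],o["wrist_torque"][2])
E
python3 -m crank '[{"x":-0.0002,"y":0.0005,"z":0,"turn":0.004},{"x":-0.0004,"y":0.0009,"z":0,"turn":0.008}]' >/dev/null; python3 st.py
python3 -m crank '[{"x":0,"y":0,"z":0,"turn":0.005},{"x":0,"y":0,"z":0,"turn":0.01}]' >/dev/null; python3 st.py
python3 -m crank '[{"x":0,"y":0,"z":0,"turn":0.005},{"x":0,"y":0,"z":0,"turn":0.01}]' >/dev/null; python3 st.py
```

```text
[ 0.4716 -0.2261  0.0896] 20.7125718474714 [-1.9035  4.2325  3.4715] 0.3420796490398623
[ 0.4715 -0.2261  0.0896] 20.143484384614126 [-2.0181  4.807   4.5145] 0.42658097469545386
[ 0.4716 -0.2257  0.0895] 19.594672243166272 [-2.2705  6.4734  5.3743] 0.49368662304347505
```

```bash
python3 -m crank '[{"x":0,"y":0,"z":-0.0005,"turn":0},{"x":0,"y":0,"z":-0.0005,"turn":0}]' >/dev/null; python3 st.py
python3 -m crank '[{"x":0,"y":0.0,"z":-0.0003,"turn":0.005},{"x":0,"y":0,"z":-0.0003,"turn":0.01}]' >/dev/null; python3 st.py
```

```text
[ 0.4717 -0.2256  0.0897] 19.60486386458932 [-0.7357  5.7022  2.3141] 0.4795835666066556
[ 0.4717 -0.2252  0.0897] 19.04366069240363 [-0.309   6.1254  0.4328] 0.5011679665572618
```

```bash
cat > knob.py <<'E'
from h import *
import cv2
for n,(x0,x1,y0,y1),z in (("scene",(215,260,185,225),.126),("side",(345,395,215,255),.126)):
    g=cv2.cvtColor(imaging.read_camera(n),cv2.COLOR_RGB2GRAY)[y0:y1,x0:x1]
    k,l,s,c=cv2.connectedComponentsWithStats((g<70).astype(np.uint8))
    for i in range(1,k):
        if 12<s[i,4]<120 and s[i,2]<14: p=c[i]+[x0,y0]; print(n,s[i,4],p.round(1),atz(ray(imaging.get_calibration(n),p),z).round(4))
E
python3 knob.py
for i in 1 2; do python3 -m crank '[{"x":0,"y":0,"z":0,"turn":0.005},{"x":0,"y":0,"z":0,"turn":0.01}]' >/dev/null; python3 st.py; done; python3 knob.py
```

```text
scene 56 [236.9 205.7] [ 0.5738 -0.1815  0.126 ]
scene 15 [246.6 221.4] [ 0.615 -0.135  0.126]
side 34 [346.5 230. ] [ 0.5189 -0.1495  0.126 ]
side 59 [367.6 239.7] [ 0.569 -0.187  0.126]
[ 0.4717 -0.2249  0.0897] 18.494379267022406 [0.6657 5.6403 1.039 ] 0.4747938817763888
[ 0.4716 -0.2249  0.0897] 17.920904669677203 [-0.9928  6.1357  1.185 ] 0.5966190030658989
scene 57 [236.8 205.8] [ 0.5742 -0.1819  0.126 ]
scene 15 [246.6 221.4] [ 0.615 -0.135  0.126]
side 34 [346.5 230. ] [ 0.5189 -0.1495  0.126 ]
side 57 [367.8 239.8] [ 0.5694 -0.1871  0.126 ]
```

The ratio Tz/Fy is now about 0.097 and the pot has stopped moving, so both posts are loaded. I release, rise, and go above the press point (about 0.6135,-0.172) with fingers closed.

```bash
python3 -m crank '[{"x":0,"y":0,"z":0,"turn":0},{"x":0,"y":0,"z":0,"turn":0},{"x":0,"y":0,"z":0,"turn":0},{"x":0,"y":0,"z":0,"turn":0},{"x":0,"y":0,"z":-0.01,"turn":0},{"x":0,"y":0,"z":-0.03,"turn":0},{"x":0,"y":0,"z":-0.06,"turn":0},{"x":0,"y":0,"z":-0.09,"turn":0},{"x":0,"y":0,"z":-0.11,"turn":0},{"x":0,"y":0,"z":-0.11,"turn":0}]' 0.05 20
python3 -m crank '[{"x":0.01,"y":0,"z":0,"turn":0},{"x":0.03,"y":-0.001,"z":0,"turn":0},{"x":0.055,"y":-0.002,"z":0,"turn":0},{"x":0.08,"y":-0.003,"z":0,"turn":0},{"x":0.105,"y":-0.005,"z":0,"turn":0},{"x":0.13,"y":-0.006,"z":0,"turn":0},{"x":0.145,"y":-0.007,"z":0,"turn":0},{"x":0.1514,"y":-0.007,"z":0,"turn":0},{"x":0.1514,"y":-0.007,"z":0,"turn":0},{"x":0.1514,"y":-0.007,"z":0,"turn":0}]' 0.0 20
python3 st.py
python3 -m crank '[{"x":0,"y":0,"z":0.01,"turn":0},{"x":0,"y":0,"z":0.025,"turn":0},{"x":0,"y":0,"z":0.037,"turn":0},{"x":0,"y":0,"z":0.044,"turn":0},{"x":0,"y":0,"z":0.044,"turn":0},{"x":0,"y":0,"z":0.044,"turn":0}]'
python3 st.py
```

```text
time_s: 19.7
tool_pos: [0.4727, -0.2277, 0.2026]
tool_rot: [179.8, -0.2, 17.8]
force: [-0.7, 1.3, -0.4]
grip_width: 0.0499
grasp_force: 0.0
time_s: 20.95
tool_pos: [0.6129, -0.1748, 0.2003]
tool_rot: [180.0, 0.0, 17.8]
force: [-0.5, -0.7, 0.1]
grip_width: 0.0002
grasp_force: 0.0
[ 0.6129 -0.1748  0.2003] 17.753663092009106 [-0.5074 -0.7456  0.0998] 0.05115777861975682
time_s: 21.7
tool_pos: [0.6139, -0.1741, 0.1568]
tool_rot: [180.0, -0.0, 17.8]
force: [-0.3, -0.6, 0.1]
grip_width: 0.0005
grasp_force: 0.0
[ 0.6139 -0.1741  0.1568] 17.811987358382936 [-0.3092 -0.6188  0.103 ] 0.03553584840108259
```

```bash
python3 -m crank '[{"x":0,"y":0,"z":0.002,"turn":0},{"x":0,"y":0,"z":0.004,"turn":0},{"x":0,"y":0,"z":0.006,"turn":0},{"x":0,"y":0,"z":0.008,"turn":0},{"x":0,"y":0,"z":0.0095,"turn":0},{"x":0,"y":0,"z":0.011,"turn":0}]'>/dev/null; python3 st.py
for i in 1 2 3 4 5; do python3 -m crank '[{"x":0,"y":0,"z":0.001,"turn":0},{"x":0,"y":0,"z":0.002,"turn":0}]'>/dev/null; python3 st.py; done
```

```text
[ 0.6135 -0.1741  0.1453] 17.80709807220457 [0.239  0.5438 0.7023] 0.023034612091113432
[ 0.6136 -0.1741  0.1439] 17.80774086525852 [-2.0156  0.2826  6.2391] 0.004993799522731177
[ 0.6138 -0.1741  0.1427] 17.807685047416427 [-2.5871  0.3121  7.3215] -0.0042556691485665255
[ 0.6141 -0.174   0.1409] 17.814465622185597 [-2.5346  0.8586  7.2302] -0.000978422804260753
[ 0.6143 -0.1739  0.139 ] 17.820460389284953 [-1.8457  1.142   7.4986] -0.005496072467263786
[ 0.6145 -0.1738  0.1371] 17.827288310654087 [-1.2823  1.8263  7.3631] 0.0022328129971183573
```

The lid is moving at about 7.4 N; I continue.

```bash
for i in 1 2 3; do python3 -m crank '[{"x":0,"y":0,"z":0.001,"turn":0},{"x":0,"y":0,"z":0.002,"turn":0}]'>/dev/null; python3 st.py; done
for i in 1 2; do python3 -m crank '[{"x":0,"y":0,"z":0.0005,"turn":0},{"x":0,"y":0,"z":0.0005,"turn":0}]'>/dev/null; python3 st.py; done
```

```text
[ 0.6146 -0.1737  0.1352] 17.829909831640695 [-1.0912  0.4522  6.4559] 0.01695288141572019
[ 0.6148 -0.1737  0.1333] 17.83312873419801 [-0.9616  1.0357  6.5805] -0.012779011995724815
[ 0.6149 -0.1736  0.1314] 17.83496248584287 [-1.1941  1.0628  6.5785] 0.046319454865561605
[ 0.6149 -0.1736  0.1309] 17.831798151243905 [0.1529 1.278  7.3641] 0.02966478213643167
[ 0.615  -0.1736  0.1309] 17.835567542980808 [-1.1717  0.48    9.5207] -0.038146196974304436
```

```bash
for i in 1 2 3; do python3 -m crank '[{"x":0,"y":0,"z":0.0005,"turn":0},{"x":0,"y":0,"z":0.0005,"turn":0}]'>/dev/null; python3 st.py; done
```

```text
[ 0.615  -0.1736  0.1308] 17.837704020377053 [-4.0758  1.1008 11.7277] 0.02406584657588968
[ 0.615  -0.1736  0.1308] 17.83081383638416 [-3.5482  2.1419 14.0668] -0.026866329197007634
[ 0.615  -0.1736  0.1307] 17.83436614370541 [-4.4961  1.1847 16.3575] 0.01956976169925289
```

```bash
python3 -m crank '[{"x":-0.0003,"y":0,"z":0.0005,"turn":0},{"x":-0.0005,"y":0,"z":0.001,"turn":0}]'>/dev/null; python3 st.py
python3 -m crank '[{"x":0,"y":0,"z":0.0001,"turn":0},{"x":0,"y":0,"z":0.0001,"turn":0},{"x":0,"y":0,"z":0.0001,"turn":0}]' >/dev/null; python3 st.py
python3 -m crank '[{"x":0,"y":0,"z":0,"turn":0},{"x":0,"y":0,"z":0,"turn":0},{"x":0,"y":0,"z":0,"turn":0},{"x":0,"y":0,"z":0,"turn":0}]' >/dev/null; python3 st.py
```

```text
[ 0.615  -0.1736  0.1306] 17.837522398053412 [-4.3784  2.7857 20.2699] -0.009145087879912679
[ 0.615  -0.1736  0.1306] 17.843887171260285 [-5.2083  2.6926 19.9122] 0.0022449272298324247
[ 0.615  -0.1736  0.1306] 17.83820010280725 [-4.9173  2.0524 18.964 ] 0.0003378092075683632
```

```bash
python3 -m crank '[{"x":0,"y":0,"z":0.0005,"turn":0},{"x":0,"y":0,"z":0.0007,"turn":0},{"x":0,"y":0,"z":0.0007,"turn":0}]'>/dev/null; python3 st.py
python3 -m crank '[{"x":0,"y":0,"z":0,"turn":0},{"x":0,"y":0,"z":0,"turn":0},{"x":0,"y":0,"z":0,"turn":0},{"x":0,"y":0,"z":0,"turn":0},{"x":0,"y":0,"z":0,"turn":0}]' >/dev/null; python3 st.py
python3 -m crank '[{"x":0,"y":0,"z":-0.001,"turn":0},{"x":0,"y":0,"z":-0.002,"turn":0},{"x":0,"y":0,"z":-0.003,"turn":0},{"x":0,"y":0,"z":-0.005,"turn":0},{"x":0,"y":0,"z":-0.01,"turn":0},{"x":0,"y":0,"z":-0.03,"turn":0},{"x":0,"y":0,"z":-0.06,"turn":0},{"x":0,"y":0,"z":-0.09,"turn":0},{"x":0,"y":0,"z":-0.12,"turn":0},{"x":0,"y":0,"z":-0.14,"turn":0},{"x":0,"y":0,"z":-0.14,"turn":0}]'>/dev/null; python3 st.py
# retreat toward robot so the cameras see the pot
python3 -m crank '[{"x":-0.02,"y":0,"z":0,"turn":0},{"x":-0.06,"y":0,"z":0,"turn":0},{"x":-0.1,"y":0,"z":0,"turn":0},{"x":-0.13,"y":0,"z":0,"turn":0},{"x":-0.14,"y":0,"z":0,"turn":0},{"x":-0.14,"y":0,"z":0,"turn":0},{"x":-0.14,"y":0,"z":0,"turn":0}]'>/dev/null; python3 st.py
python3 - <<'E'
from h import *
import cv2
print(imaging.get_calibration("wrist"))
w=imaging.read_camera("wrist")[:,:,::-1]
cv2.imwrite("pics/w4f.png",w)
s=imaging.read_camera("scene")[180:270,190:350,::-1]; t=imaging.read_camera("side")[190:280,320:440,::-1]
r=np.hstack([cv2.resize(s,(400,225),interpolation=cv2.INTER_CUBIC),cv2.resize(t,(300,225),interpolation=cv2.INTER_CUBIC)])
w2=cv2.resize(w[0:250,:],(700,273),interpolation=cv2.INTER_CUBIC)
cv2.imwrite("pics/c3.png",np.vstack([r,w2]))
E
```

```text
[ 0.6151 -0.1736  0.1306] 17.836899798841447 [-6.2469  2.7549 22.8234] -0.007444929739915182
[ 0.6151 -0.1735  0.1306] 17.846929912616876 [-6.4342  2.4834 22.2388] -0.0662458925198359
[ 0.6139 -0.1744  0.2672] 17.804282016524937 [-0.4724  0.7949 -1.1424] 0.028083004773979563
[ 0.4807 -0.2163  0.2648] 17.898321641839978 [ 0.6965  0.3315 -0.6774] 0.020907802845455962
{'camera_matrix': array([[302.90136593,   0.        , 320.77162794],
       [  0.        , 302.90136593, 202.55340825],
       [  0.        ,   0.        ,   1.        ]]), 'position': array([ 0.55306679, -0.19329991,  0.40816858]), 'attitude': array([-1.60503064e+01,  5.37380226e-02, -7.20597079e+01])}
```

View pics/c3.png

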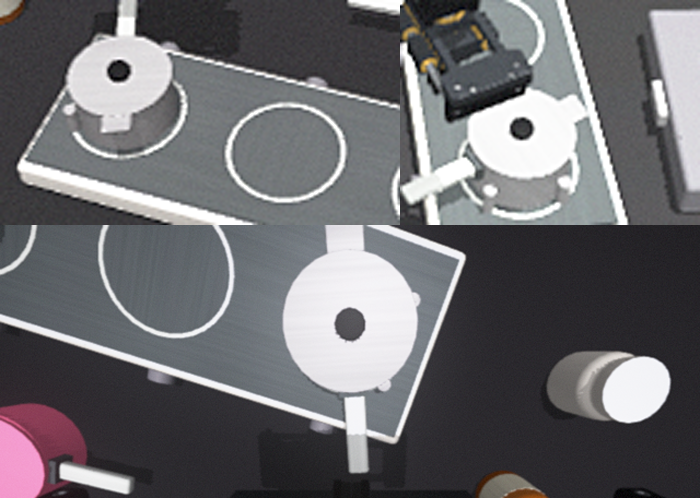

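The lid is level and closed all round, and the pot is snug by both posts (side view 490,190 and 565,184), with the neighbours untouched. One last numeric check of the pot's place, with the same cameras as the dot measurement.

```bash
python3 - <<'E'
from h import *
import cv2
np.set_printoptions(precision=4,suppress=True)
R_=[]
for n,(x0,x1,y0,y1) in (("scene",(215,260,190,225)),("side",(345,395,225,262)),("wrist",(290,350,70,115))):
    g=cv2.cvtColor(imaging.read_camera(n),cv2.COLOR_RGB2GRAY)[y0:y1,x0:x1]
    k,l,s,c=cv2.connectedComponentsWithStats((g<80).astype(np.uint8))
    mid=np.array([(x1-x0)/2,(y1-y0)/2]); i=min((i for i in range(1,k) if s[i,4]>12),key=lambda i:np.linalg.norm(c[i]-mid))
    p=c[i]+[x0,y0]; r=ray(imaging.get_calibration(n),p); R_.append(r); print(n,s[i],p,atz(r,.117))
print(tri(R_),tri(R_[:2]))
E
```

```text
scene [18 14  9  9 59] [237.1186 208.0169] [ 0.5747 -0.1821  0.117 ]
side [19 12  9  9 60] [368.2167 241.05  ] [ 0.5716 -0.1851  0.117 ]
wrist [17 17 25 18 72] [316.5139  98.4028] [ 0.5653 -0.1854  0.117 ]
(array([ 0.5696, -0.1844,  0.1131]), [np.float64(1.9), np.float64(3.0), np.float64(4.2)]) (array([ 0.5724, -0.1834,  0.1141]), [np.float64(0.3), np.float64(0.3)])
```

```bash
python3 -c "
from cell import env
print(env.get_obs()['time_s']); print(env.sign_off())"
```

```text
30.375
the job is handed in; nothing more can be done
None
```

I slid the pot to the free right-hand place, closed its lid, held a push of about 19–23 N (2 to 2.3 kg) for over a second, and handed the job in at 30.4 s; contact with both posts rests on wrist-force readings and camera checks good to about 1–2 mm.

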